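# Mount a flanged bearing housing on the studs and lock it under the keeper arm

### The arm

A 6-joint arm with a two-finger parallel gripper is mounted at the origin on the work surface. World frame = base frame: x ahead of the robot, y to its left, z up, the work surface at z = 0. Lengths are in m, angles in rad, forces in N, time in s.
With the tool pointing down it reaches from about 0.325 to 0.85 m from the base axis. Payload 15.5 kg.
Tool frame: the origin (TCP) lies at the very end of the fingers, on their centre line; the grasp point (between the pads) lies 19 mm behind it; z points along the fingers, y is the line along which they close (so a half turn about z gives the same grasp; the last joint's range is limited). The gripper opens to 91 mm and grips with 3 to 60 N. Pads are 32 mm wide; open, the fingers measure 118 mm over their backs; the gripper's body (76 mm by 178 mm) begins 60 mm behind the grasp point.
Start: joints at [1.018, 0.494, 1.345, -0, 1.302, -0.096], TCP at [0.276, 0.561, 0.214] pointing down, gripper open.
Joint ranges: [-2.91, 2.91], [-0.82, 2.16], [0.22, 2.67], [-1.22, 4.37], [0.12, 2.79], [-3.08, 3.08]. Speed limits (rad/s): [1.89, 1.89, 2.57, 3.01, 3.01, 3.01].

### API

Orientations are given as a 3x3 rotation matrix whose columns are the frame's x, y, z axes.
In Python, from rig import read_state, camera, finish_job gives the robot as it stands.
- The arm moves only by the tool carry_out, never from a script. Its argument "moves" is a list of rows, each an object with "xyz": the shift along the tool's x, y, z in cm, a list of three; "dr": the turn, a rotation vector about the tool's x, y, z in degrees, a list of three. A call has 1 to 20 rows; each row shifts and turns the commanded pose from where the row before left it, along the tool's axes as they then stand; what a row does not reach is not made up. A row lasts 1/10 s, in which the tool goes at most 50 mm and 8.59 degrees, less where a joint would pass 70% of its speed; a pose out of reach is approached as far as the arm can. A call is refused whole if a number of a shift passes 5 or a number of a turn 8.59, either way. A call with a gripper value outside its range is refused whole. "grip" is the finger opening in cm, from 0 to 9.12, set as the call begins (left out, the last holds). The fingers move at their own pace and stop on an object; the grip force is fixed at half the most. Time passes only in rows, so rows that do not move let the fingers close. It gives the time, the measured TCP pose, the force, the opening and the grip force at its end, in the units of the state.
- read_state(): the state, without advancing time (a new reading comes with each control period).
- camera(name): name is "scene" or "top"; returns a dict with "image" (420x560x3 uint8, red, green, blue), "K" (3x3 intrinsics, pixels), "dist" ([k1, k2, p1, p2, k3] as OpenCV has them; the pictures are not rectified), "origin" and "rotation" of the camera in the world. Camera axes: x right, y up, looking along -z (the intrinsics and any distortion apply to the point x, -y, -z); pixel columns grow to the right and rows downward; lengths in m; the calibration is good to about 2 mm. A picture is of the moment at which its call begins. There is no depth.
- finish_job(): hands the job in; it is judged then, once.
The state is a dict: "time": time; "q": joint angles; "qvel": joint speeds; "joint_efforts": joint torques, N m; "ee_pos": TCP position; "tcp_rot": TCP orientation; "wrist_force": force on the tool from outside, world axes, zero at the start; "moment": the same for the moment, N m; "finger_gap": finger opening in m; "finger_force": force on a finger pad.
Only numpy, scipy, OpenCV 4.12 (cv2) and the standard library are available. Lean on these libraries where they do the work, as an engineer would, in place of code of your own. Each camera call takes 0.05 s, during which the arm holds its last target. There are 200 camera calls.

### The job

Turn the red bearing housing so that its four holes match the four studs of the green assembly stand and lower it (do not drop it) until it lies flat on the stand. Only then draw the red lock bolt fully back to free the yellow keeper arm, and last swing the arm by its black knob all the way round, over the housing, until it reaches its stop. Leave the bolt drawn back and leave the two steel bearing rings, the blue can and the small red casting where they are.

Things in the scene. Friction and masses are not known exactly. Their poses are not given: they have to be found in the camera images.
- flange: Loose red cast bearing housing, 0.55-0.85 kg: square flange 120 x 120 x 14 mm, on it a central square boss 46 x 46 mm, 36 mm high (boss top 50 mm above underside). Four through holes, 16.5 mm diameter, at x, y = +-42 mm. Origin: centre of underside; z up, x and y along the flange's and boss's sides. Any quarter turn fits the studs. Starts flat on the table, any yaw. Grip it by the boss.
- stand: Green steel stand fixed to the table. Base block 140 x 140 x 30 mm centred on the origin. A base strip (x 87-167, y -190 to 70 mm, 30 mm high) carries the keeper arm's pivot post (x 115, y 0) and the lock bolt's guide (98 mm high, x 120-156, y -175 to -87 mm). Origin: under the centre of the four studs, at table level; z up, x from the studs to the pivot post.
- stud_center (a point): Centre of the four steel studs on the base block's top face, 30 mm above the table; axes as the stand's. Studs: 12 mm diameter, 30 mm tall (tips 60 mm above the table, tapered over the last 7 mm), at x, y = +-42 mm. The housing is home when its underside lies here; its boss then passes 4 mm under the keeper arm.
- keeper (a joint): Angle (rad) of the yellow arm on its upright pivot. 0: parked along the stand's +y; grows anticlockwise from above; 1.57: stop, along the stand's -x over the studs. 28 mm wide, 84-98 mm above the table, reaches 170 mm from the pivot, tail 65 mm behind it. No spring, stays where left; 1 N at the knob moves it (more if fast). Blocked at 0 by the bolt beside the tail until drawn over 23 mm.
- keeper_knob (a point): Centre of the top of the arm's black round upright knob, 28 mm diameter, 56 mm tall (98 to 154 mm above the table), 145 mm from the pivot axis. z up; turns with the arm.
- lock_bolt (a joint): Draw of the red lock bolt, m. 0: locked (its tongue stands beside the arm's tail); it slides level along the stand's -y, away from the arm, to its stop at 0.035. Starts within 6 mm of 0. No spring; about 3 N moves it slowly (more when fast) and it stays where it is left.
- bolt_grip (a point): Centre of the top of the lock bolt's upright red grip: 24 mm along the stand's x, 18 mm along its y, 50 mm tall (98 to 148 mm above the table). Moves with the bolt; axes as the stand's.
- bearing_a: Bystander: loose steel bearing ring, 68 mm across, 20 mm high. Origin: centre of the underside.
- bearing_b: Bystander: loose steel bearing ring, 72 mm across, 22 mm high. Origin: centre of the underside.
- oil_filter: Bystander: loose blue can, 76 mm across, 90 mm high. Origin: centre of the underside.
- pump_cover: Bystander: loose small red casting, 90 x 70 x 50 mm, with a round boss. Origin: centre of the underside.
Mind the look-alikes: they are no part of the job. What is shaped like the flange but purple or white is not meant.

How it is judged:
By the outcome, as a careful person would: the job done as asked, in the order asked, and still so for the second after the job is handed in, with the robot touching nothing.
It also fails if it takes over 72 s, if anything falls off the work surface, if the arm or the gripper's body presses on something with over 40 N, if the wrist force passes 120 N, or if a joint passes its speed limit or range.

## Working session

There is one attempt and no reset: what is moved stays moved. The work goes in short steps, Python scripts to look and compute and a tool call to move; the robot and the scene stay as the last step left them, time stands still between calls to the robot, and variables do not carry over. Pictures are saved under pics/ and viewed, at most 10 in all, crops included, and the job is handed in when it is done.

Besides the shell and the picture viewer there is one more tool, called after ">>>" in YAML: its name, and indented under it one key for each argument. carry_out: Moves the arm, as the interface text tells. Its arguments: {"type":"object","properties":{"moves":{"type":"array"},"grip":{"type":"number"}},"required":["moves"]}

```bash
mkdir -p pics
cat > h.py <<'E'
import numpy as np, cv2
from rig import read_state, camera, finish_job
def snap(n,f=None):
    c=camera(n)
    if f: cv2.imwrite('pics/'+f,c['image'][:,:,::-1])
    return c
def ray(c,uv):
    p=cv2.undistortPoints(np.array(uv,float).reshape(-1,1,2),np.array(c['K'],float),np.array(c['dist'],float)).reshape(-1,2)
    d=np.c_[p[:,0],-p[:,1],-np.ones(len(p))]@np.array(c['rotation']).T
    return np.array(c['origin']),d
def onz(c,uv,z):
    o,d=ray(c,uv); return o+d*((z-o[2])/d[:,2])[:,None]
def proj(c,P):
    q=(np.atleast_2d(P)-np.array(c['origin']))@np.array(c['rotation']); q=q*[1,-1,-1]
    return cv2.projectPoints(q,np.zeros(3),np.zeros(3),np.array(c['K'],float),np.array(c['dist'],float))[0].reshape(-1,2)
E
python3 - <<'E'
from h import *
for n in('scene','top'):
    c=snap(n,n+'0.png'); print(n,np.round(c['origin'],3),np.round(c['rotation'],3).tolist(),np.round(c['K'],1).tolist())
s=read_state(); print(s['time'],s['ee_pos'],np.round(s['tcp_rot'],3),s['finger_gap'])
E
```

```text
scene [1.005 0.17  0.955] [[-0.196, -0.843, 0.5], [0.981, -0.163, 0.11], [-0.011, 0.512, 0.859]] [[387.1, 0.0, 276.2], [0.0, 387.1, 208.5], [0.0, 0.0, 1.0]]
top [0.382 0.049 1.02 ] [[-0.013, 0.989, -0.149], [-0.999, -0.018, -0.033], [-0.035, 0.149, 0.988]] [[458.6, 0.0, 286.3], [0.0, 458.6, 212.5], [0.0, 0.0, 1.0]]
0.1 [0.27548948 0.56064868 0.21340636] [[-0.897  0.441 -0.001]
 [ 0.441  0.897 -0.001]
 [ 0.    -0.001 -1.   ]] 0.0909092153541211
```

View pics/scene0.png

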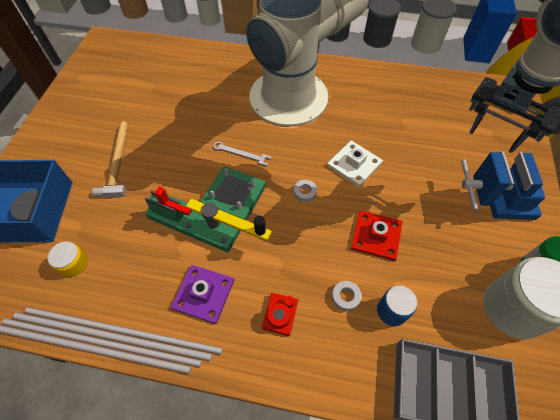

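View pics/top0.png

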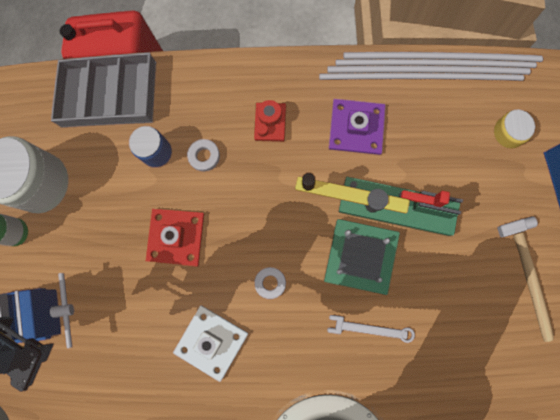

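Top view: the red flange is at (175,237). The look-alikes are the purple (358,126) and white (210,343) housings and the red pump cover (270,120). The stand's studs are around (362,258), the knob at (308,181) and the bolt grip near (445,200). I choose the plain square red one at (175,237). Next I measure it and take close crops.

```bash
cat > m.py <<'E'
from h import *
def mask(im,col):
    h=cv2.cvtColor(im,cv2.COLOR_RGB2HSV); H,S,V=cv2.split(h)
    return {'red':((H<8)|(H>172))&(S>150)&(V>70),'green':(H>60)&(H<95)&(S>80)&(V>40),'yellow':(H>22)&(H<35)&(S>180)&(V>100)}[col].astype(np.uint8)*255
def blob(im,col,uv,box):
    m=mask(im,col); r=np.zeros_like(m); x,y=uv; r[y-box:y+box,x-box:x+box]=m[y-box:y+box,x-box:x+box]
    return max(cv2.findContours(r,cv2.RETR_EXTERNAL,cv2.CHAIN_APPROX_NONE)[0],key=cv2.contourArea)
def quad(c,col,uv,box,z):
    k=blob(c['image'],col,uv,box).reshape(-1,2)
    P=onz(c,k,z)[:,:2]; r=cv2.minAreaRect((P*1000).astype(np.float32)); return r
E
python3 - <<'E'
from m import *
t=snap('top'); s=snap('scene')
print('flange top',quad(t,'red',(175,237),45,.014),'scene',quad(s,'red',(378,235),40,.014))
for z in (.03,): print('base',quad(t,'green',(362,258),45,.03))
def crop(c,x0,y0,x1,y1): return cv2.resize(c['image'][y0:y1,x0:x1,::-1],(400,400 if 0 else int(400*(y1-y0)/(x1-x0))),interpolation=cv2.INTER_CUBIC)
a=crop(t,290,165,470,300);b=crop(s,140,165,280,255);d=crop(t,130,195,220,280)
H=max(a.shape[0],b.shape[0]);f=lambda i,H:cv2.copyMakeBorder(i,0,H-i.shape[0],0,0,cv2.BORDER_CONSTANT)
d=cv2.resize(d,(300,283)); d=cv2.copyMakeBorder(d,0,0,0,500,cv2.BORDER_CONSTANT)
cv2.imwrite('pics/c1.png',np.vstack([np.hstack([f(a,H),f(b,H)]),d]))
print(a.shape,b.shape,H)
E
```

```text
flange top ((484.1925964355469, 334.45269775390625), (122.24818420410156, 121.57747650146484), 84.07418060302734) scene ((485.69830322265625, 334.3262939453125), (121.42066192626953, 126.95081329345703), 84.213623046875)
base ((433.91046142578125, -79.56343078613281), (136.7198028564453, 135.9496307373047), 76.72738647460938)
(300, 400, 3) (257, 400, 3) 300
```

View pics/c1.png

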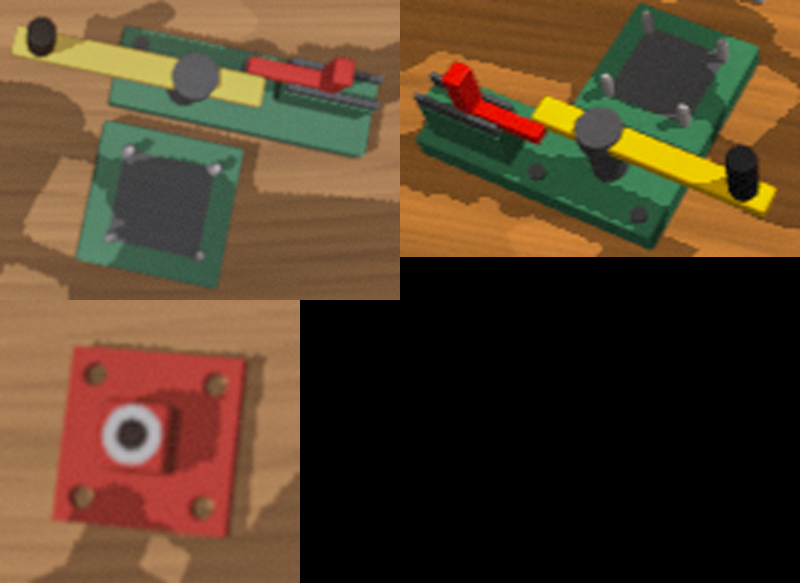

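The crop confirms the red housing: square flange, four holes, square boss with a grey top ring. Stud tips in the top image are about (348.5,232.5), (386,240.6), (340.4,271.7) and (380,279.8); in the scene image (226.5,169), (252,180), (212,192) and (239,203).

Run:
```python
from m import *
t=snap('top'); s=snap('scene')
T=onz(t,[(348.5,232.5),(386.3,240.6),(340.4,271.7),(380,279.8)],.059)
S=onz(s,[(238.7,202.8),(211.8,192),(252.4,180.1),(226.5,169.2)],.059)
print(np.round(T[:,:2]*1000),np.round(S[:,:2]*1000)); print(T.mean(0),S.mean(0))
for P in(T,S):
    e=(P[0]+P[1]-P[2]-P[3])[:2]; f=(P[0]+P[2]-P[1]-P[3])[:2]
    print(np.degrees(np.arctan2(e[1],e[0])),np.degrees(np.arctan2(-f[0],f[1])),np.hypot(*e)/2,np.hypot(*f)/2)
# predicted features from estimate
o=np.array([.434,-.0796]);a=np.radians(-13.3);R=np.array([[np.cos(a),-np.sin(a)],[np.sin(a),np.cos(a)]])
w=lambda x,y,z:np.r_[o+R@[x/1000,y/1000],z/1000]
L=[w(i*42,j*42,60) for i in(-1,1) for j in(-1,1)]+[w(i*70,j*70,30) for i in(-1,1) for j in(-1,1)]+[w(115,145,154),w(115,0,98)]+[w(138,y,148) for y in(-100,-120,-140,-160)]
I=[]
for c,(x0,y0,x1,y1) in((t,(290,165,470,300)),(s,(130,160,280,272))):
    im=cv2.resize(c['image'][y0:y1,x0:x1,::-1],None,fx=4,fy=4,interpolation=cv2.INTER_CUBIC) if c is t else cv2.resize(c['image'][y0:y1,x0:x1,::-1],(720,538),interpolation=cv2.INTER_CUBIC)
    k=im.shape[1]/(x1-x0)
    for u in proj(c,np.array(L)): cv2.drawMarker(im,tuple(int(v) for v in (u-[x0,y0]+.5)*k),(255,0,255),0,8,1)
    I.append(cv2.resize(im,(720,540)))
cv2.imwrite('pics/d1.png',cv2.resize(I[0],(800,600))); cv2.imwrite('pics/d2.png',cv2.resize(I[1],(800,600)))
g=onz(t,[(445,200)],.148); print(g)
```

```text
[[ 483.  -50.]
 [ 464. -129.]
 [ 401.  -30.]
 [ 382. -112.]] [[ 485.  -48.]
 [ 465. -130.]
 [ 405.  -28.]
 [ 382. -110.]]
[ 0.43247944 -0.08024216  0.059     ] [ 0.43434034 -0.07895092  0.059     ]
-12.288454085917309 -12.936231733956989 0.08357375144180754 0.08277627352275475
-13.472815336870553 -14.751915799772279 0.08424806256544912 0.0846481847091451
[[ 0.53313922 -0.23143106  0.148     ]]
```

View pics/d1.png

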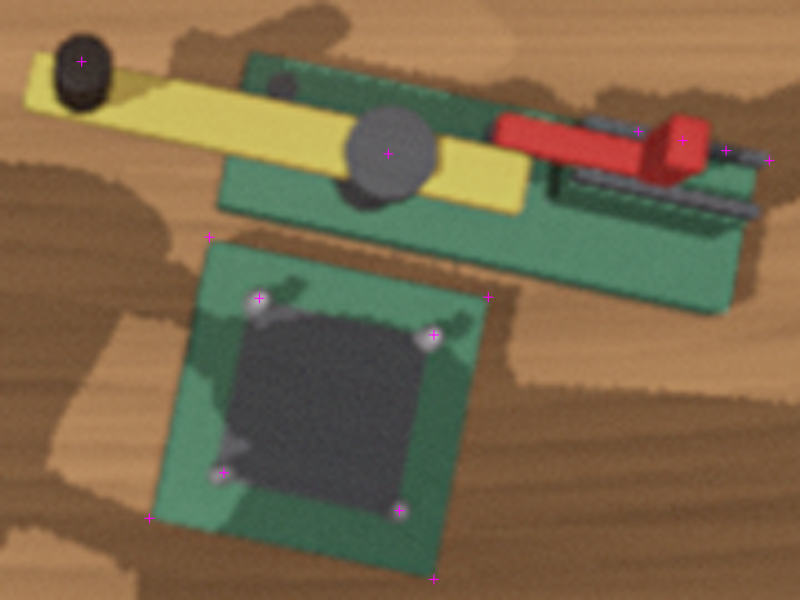

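The markers land on the studs and base corners to about 1–2 mm (top crop: studs near (258,300), (432,337), (222,473), (399,511)). The stand is therefore at (0.4335,-0.0797) with yaw -13.3°. The flange is at (0.4848,0.3344) with yaw -5.9°.

```bash
cat > go.py <<'E'
from h import *
import sys
O=np.array([.4335,-.0797]);YAW=-13.3
def st(x,y):
    a=np.radians(YAW); return O+np.array([[np.cos(a),-np.sin(a)],[np.sin(a),np.cos(a)]])@np.array([x,y])/1000
def to(x,y,z,yaw=None):
    s=read_state(); R=np.array(s['tcp_rot']); d=R.T@(np.array([x,y,z])-s['ee_pos'])*100
    cur=np.degrees(np.arctan2(R[1,1],R[0,1])); out='tool cm %s'%np.round(d,2)
    if yaw is not None: out+='  dr_z %.2f'%-((yaw-cur+90)%180-90)
    print(out,'tilt z',np.round(R[:,2],4),'ee',np.round(s['ee_pos'],4),'F',np.round(s['wrist_force'],1),'gap',round(s['finger_gap'],4),'t',round(s['time'],1),'q6',round(s['q'][5],2))
E
python3 -c "
from go import *
to(.4848,.3344,.15,84.07)"
```

```text
tool cm [-28.76 -11.09   6.38]  dr_z -20.24 tilt z [-2.e-04 -4.e-04 -1.e+00] ee [0.2756 0.5608 0.2137] F [ 0.9  0.6 -0.5] gap 0.0911 t 0.3 q6 -0.1
```

>>> carry_out:
  moves:
    - {"xyz":[-1.2,-0.46,0],"dr":[0,0,0]}
    - {"xyz":[-2.4,-0.92,0],"dr":[0,0,0]}
    - {"xyz":[-2.8,-1.1,0],"dr":[0,0,0]}
    - {"xyz":[-3,-1.15,0],"dr":[0,0,0]}
    - {"xyz":[-3,-1.15,0],"dr":[0,0,0]}
    - {"xyz":[-3,-1.15,0],"dr":[0,0,0]}
    - {"xyz":[-3,-1.15,0],"dr":[0,0,0]}
    - {"xyz":[-3,-1.15,0],"dr":[0,0,0]}
    - {"xyz":[-3,-1.15,0],"dr":[0,0,0]}
    - {"xyz":[-2.4,-0.92,0],"dr":[0,0,0]}
    - {"xyz":[-1.96,-0.79,0],"dr":[0,0,0]}
    - {"xyz":[0,0,1.2],"dr":[0,0,-5]}
    - {"xyz":[0,0,1.7],"dr":[0,0,-5]}
    - {"xyz":[0,0,1.7],"dr":[0,0,-5]}
    - {"xyz":[0,0,1.2],"dr":[0,0,-5.24]}
    - {"xyz":[0,0,0],"dr":[0,0,0]}

```text
time: 1.9
ee_pos: [0.4842, 0.3333, 0.1545]
tcp_rot: [[-0.995, 0.102, -0.002], [0.102, 0.995, -0.001], [0.002, -0.002, -1.0]]
wrist_force: [-0.7, -0.4, -0.2]
finger_gap: 0.0916
finger_force: 0.0
```

```bash
python3 -c "
from go import *
to(.4848,.3344,.022,84.07)
c=snap('scene');cv2.imwrite('pics/s2.png',cv2.resize(c['image'][120:290,290:480,::-1],None,fx=4,fy=3.5,interpolation=2))"
```

```text
tool cm [-0.07  0.14 13.25]  dr_z 0.08 tilt z [-0.0024 -0.0015 -1.    ] ee [0.4842 0.3333 0.1545] F [-0.7 -0.4 -0.2] gap 0.0916 t 1.9 q6 -0.97
```

View pics/s2.png

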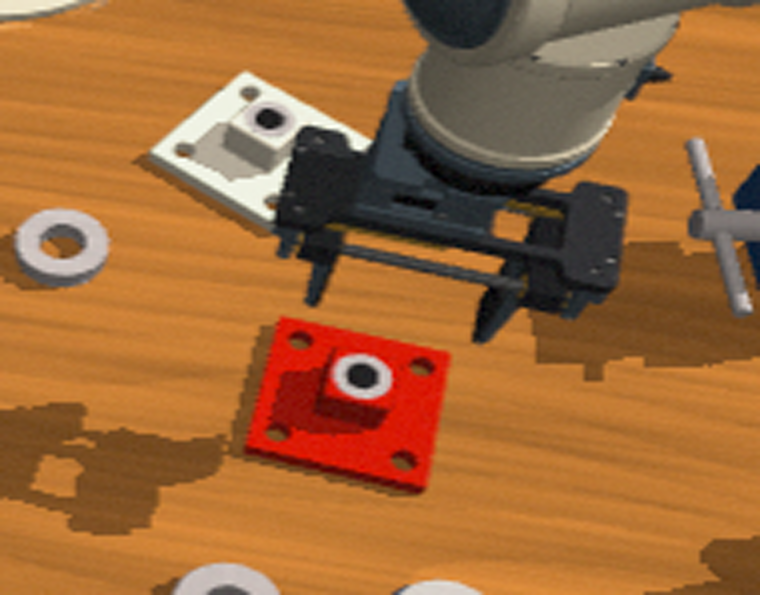

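The gripper is straight above the red flange (boss top at crop (362,378)), with its fingers closing along the flange's y. I descend and grip.

>>> carry_out:
  moves:
    - {"xyz":[-0.07,0.14,1],"dr":[0,0,0]}
    - {"xyz":[0,0,2],"dr":[0,0,0]}
    - {"xyz":[0,0,2],"dr":[0,0,0]}
    - {"xyz":[0,0,2],"dr":[0,0,0]}
    - {"xyz":[0,0,2],"dr":[0,0,0]}
    - {"xyz":[0,0,1.5],"dr":[0,0,0]}
    - {"xyz":[0,0,1],"dr":[0,0,0]}
    - {"xyz":[0,0,0.8],"dr":[0,0,0]}
    - {"xyz":[0,0,0.5],"dr":[0,0,0]}
    - {"xyz":[0,0,0],"dr":[0,0,0]}

```text
time: 2.95
ee_pos: [0.4857, 0.3358, 0.0277]
tcp_rot: [[-0.995, 0.104, -0.0], [0.104, 0.995, -0.0], [0.0, -0.0, -1.0]]
wrist_force: [0.2, 0.2, 0.1]
finger_gap: 0.0912
finger_force: 0.0
```

>>> carry_out:
  moves:
    - {"xyz":[0,0,0],"dr":[0,0,0]}
    - {"xyz":[0,0,0],"dr":[0,0,0]}
    - {"xyz":[0,0,0],"dr":[0,0,0]}
    - {"xyz":[0,0,0],"dr":[0,0,0]}
    - {"xyz":[0,0,0],"dr":[0,0,0]}
    - {"xyz":[0,0,0],"dr":[0,0,0]}
    - {"xyz":[0,0,0],"dr":[0,0,0]}
    - {"xyz":[0,0,0],"dr":[0,0,0]}
  grip: 2

```text
time: 3.75
ee_pos: [0.4857, 0.3358, 0.028]
tcp_rot: [[-0.995, 0.103, -0.0], [0.103, 0.995, -0.0], [0.0, -0.0, -1.0]]
wrist_force: [-0.1, -2.2, 3.0]
finger_gap: 0.0457
finger_force: 30.0
```

```bash
python3 -c "
from go import *
to(.4848,.3344,.15,84.07)"
```

```text
tool cm [  0.07  -0.15 -12.2 ]  dr_z -0.00 tilt z [-1.e-04 -1.e-04 -1.e+00] ee [0.4857 0.3358 0.028 ] F [-0.1 -2.2  3. ] gap 0.0457 t 3.8 q6 -0.96
```

>>> carry_out:
  moves:
    - {"xyz":[0,0,-0.5],"dr":[0,0,0]}
    - {"xyz":[0,0,-1],"dr":[0,0,0]}
    - {"xyz":[0,0,-2],"dr":[0,0,0]}
    - {"xyz":[0,0,-2],"dr":[0,0,0]}
    - {"xyz":[0,0,-2.5],"dr":[0,0,0]}
    - {"xyz":[0,0,-2.5],"dr":[0,0,0]}
    - {"xyz":[0,0,-2.5],"dr":[0,0,0]}
    - {"xyz":[0,0,-2],"dr":[0,0,0]}
    - {"xyz":[0,0,-1],"dr":[0,0,0]}
    - {"xyz":[0,0,-0.5],"dr":[0,0,0]}
    - {"xyz":[0,0,0],"dr":[0,0,2]}
    - {"xyz":[0,0,0],"dr":[0,0,3]}
    - {"xyz":[0,0,0],"dr":[0,0,2.37]}
    - {"xyz":[0,0,0],"dr":[0,0,0]}

```text
time: 5.15
ee_pos: [0.4852, 0.3356, 0.192]
tcp_rot: [[-0.973, 0.231, -0.002], [0.231, 0.973, -0.001], [0.001, -0.001, -1.0]]
wrist_force: [-0.0, 0.1, -6.3]
finger_gap: 0.046
finger_force: 30.0
```

```bash
python3 -c "
from go import *
to(.4335,-.0797,.19,76.7)"
```

```text
tool cm [ -4.56 -41.6    0.24]  dr_z -0.05 tilt z [-1.5e-03 -8.0e-04 -1.0e+00] ee [0.4852 0.3356 0.192 ] F [-0.   0.1 -6.3] gap 0.046 t 5.2 q6 -0.83
```

>>> carry_out:
  moves:
    - {"xyz":[-0.11,-1,0],"dr":[0,0,0]}
    - {"xyz":[-0.22,-2,0],"dr":[0,0,0]}
    - {"xyz":[-0.28,-2.5,0],"dr":[0,0,0]}
    - {"xyz":[-0.33,-3,0],"dr":[0,0,0]}
    - {"xyz":[-0.33,-3,0],"dr":[0,0,0]}
    - {"xyz":[-0.33,-3,0],"dr":[0,0,0]}
    - {"xyz":[-0.33,-3,0],"dr":[0,0,0]}
    - {"xyz":[-0.33,-3,0],"dr":[0,0,0]}
    - {"xyz":[-0.33,-3,0],"dr":[0,0,0]}
    - {"xyz":[-0.33,-3,0],"dr":[0,0,0]}
    - {"xyz":[-0.33,-3,0],"dr":[0,0,0]}
    - {"xyz":[-0.33,-3,0],"dr":[0,0,0]}
    - {"xyz":[-0.33,-3,0],"dr":[0,0,0]}
    - {"xyz":[-0.28,-2.5,0],"dr":[0,0,0]}
    - {"xyz":[-0.22,-2,0],"dr":[0,0,0]}
    - {"xyz":[-0.15,-1.6,0],"dr":[0,0,0]}
    - {"xyz":[0,0,0],"dr":[0,0,0]}
    - {"xyz":[0,0,0],"dr":[0,0,0]}

```text
time: 6.95
ee_pos: [0.4338, -0.0796, 0.1928]
tcp_rot: [[-0.973, 0.23, -0.0], [0.23, 0.973, 0.0], [0.0, 0.0, -1.0]]
wrist_force: [-0.4, 0.6, -5.2]
finger_gap: 0.0458
finger_force: 30.0
```

```bash
python3 -c "
from go import *
to(.4335,-.0797,.095,76.7)
c=snap('scene');cv2.imwrite('pics/s3.png',cv2.resize(c['image'][60:240,130:320,::-1],(760,600),interpolation=2))"
```

```text
tool cm [ 0.03 -0.02  9.78]  dr_z -0.02 tilt z [-4.e-04  2.e-04 -1.e+00] ee [ 0.4338 -0.0796  0.1928] F [-0.4  0.6 -5.2] gap 0.0458 t 7.0 q6 -1.66
```

View pics/s3.png

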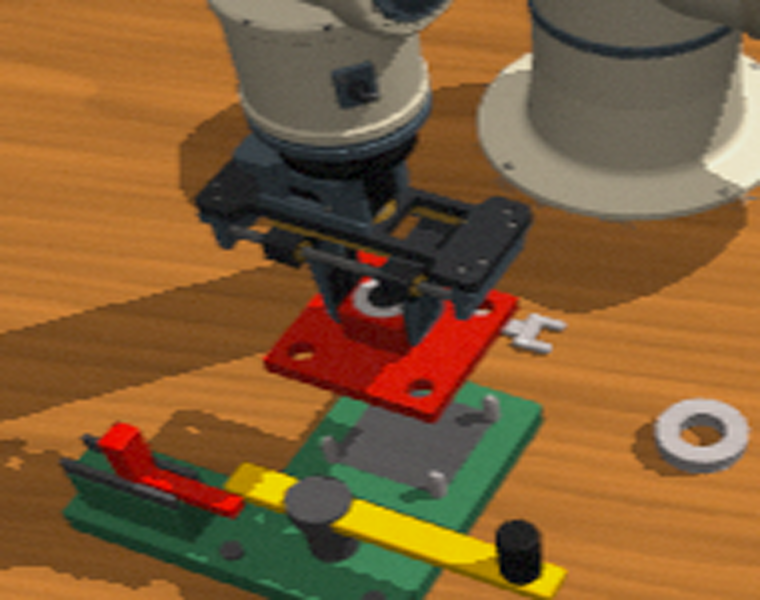

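The housing hangs level over the studs, its front holes at crop (300,350) and (420,388). I lower it to just above the stud tips and measure its offset there.

>>> carry_out:
  moves:
    - {"xyz":[0,0,0.6],"dr":[0,0,0]}
    - {"xyz":[0,0,1.5],"dr":[0,0,0]}
    - {"xyz":[0,0,2],"dr":[0,0,0]}
    - {"xyz":[0,0,2],"dr":[0,0,0]}
    - {"xyz":[0,0,1.5],"dr":[0,0,0]}
    - {"xyz":[0,0,1],"dr":[0,0,0]}
    - {"xyz":[0,0,0.6],"dr":[0,0,0]}
    - {"xyz":[0,0,0.3],"dr":[0,0,0]}
    - {"xyz":[0,0,0],"dr":[0,0,0]}
    - {"xyz":[0,0,0],"dr":[0,0,0]}

```text
time: 8.0
ee_pos: [0.4347, -0.0795, 0.0983]
tcp_rot: [[-0.973, 0.23, 0.001], [0.23, 0.973, -0.0], [-0.001, -0.0, -1.0]]
wrist_force: [-0.3, -0.3, -5.3]
finger_gap: 0.0459
finger_force: 30.0
```

Run:
```python
from go import *
from m import mask
to(.4335,-.0797,.058,76.7)
c=snap('scene'); s=read_state(); zt=s['ee_pos'][2]-.028+.014
L=[np.r_[st(i*42,j*42),zt] for i in(-1,1) for j in(-1,1)]+[np.r_[st(i*60,j*60),zt] for i in(-1,1) for j in(-1,1)]
x0,y0,x1,y1=170,120,290,215;k=6.4
im=cv2.resize(c['image'][y0:y1,x0:x1,::-1],None,fx=k,fy=k,interpolation=2)
for u in proj(c,np.array(L)): cv2.drawMarker(im,tuple(int(v) for v in (u-[x0,y0]+.5)*k),(255,255,0),0,10,1)
cv2.imwrite('pics/s4.png',im)
```

```text
tool cm [ 0.11 -0.04  4.03]  dr_z 0.00 tilt z [ 7.e-04 -2.e-04 -1.e+00] ee [ 0.4347 -0.0795  0.0983] F [-0.3 -0.3 -5.3] gap 0.0459 t 8.0 q6 -1.65
```

View pics/s4.png

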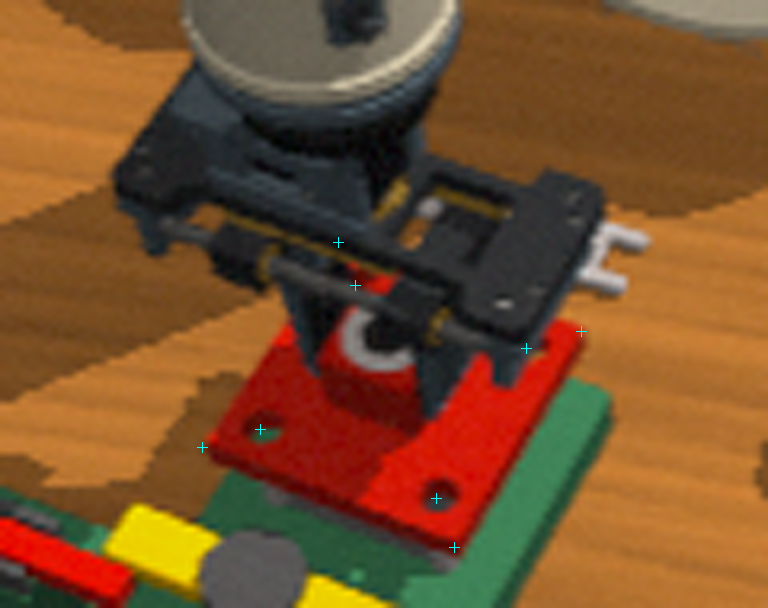

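The front holes sit within about 1–2 mm of the predicted positions (crop (263,427) against (260,429), and (438,494) against (436,498)). I cross-check numerically with the top view.

Run:
```python
from go import *
from m import mask
s=read_state(); zt=s['ee_pos'][2]-.028+.014
a=np.radians(YAW);R=np.array([[np.cos(a),-np.sin(a)],[np.sin(a),np.cos(a)]])
for n in('top','scene'):
    c=snap(n); m=mask(c['image'],'red'); 
    v,u=np.nonzero(m); P=((onz(c,np.c_[u,v],zt)[:,:2]-O)@R)*1000
    k=(abs(P)<85).all(1); P=P[k]; print(n,len(P),P.min(0),P.max(0))
    for ax in(0,1):
        for lo in range(-50,51,10):
            q=P[abs(P[:,1-ax]-lo)<5,ax]
            if len(q): print('xy'[ax],lo,round(q.min(),1),round(q.max(),1),end='; ')
        print()
    # holes: non-red pixels near expected
    im=c['image']
    for j in(-42,42):
        u0=proj(c,np.r_[st(42,j),zt])[0]; x,y=np.round(u0).astype(int)
        print('hole',j,np.round(u0,1)); 
        print(m[y-6:y+7,x-6:x+7]//255 if 0 else '\n'.join(''.join('#' if q else '.' for q in r) for r in m[y-7:y+8,x-7:x+8]))
        print(im[y-6:y+7,x-1:x+2].mean(1).astype(int).tolist())
```

```text
top 395 [-59.80360489 -59.11029497] [-28.30553282  60.72169956]
x -50 -59.6 -36.2; x -40 -59.4 -51.0; x -30 -59.5 -38.2; x -20 -59.7 -35.9; x -10 -59.8 -32.1; x 0 -55.2 -29.0; x 50 -57.7 -28.3; 
y -50 -59.1 60.6; y -40 -59.1 60.7; y -30 -12.8 60.4; 
hole -42 [389.2 239.1]
...............
...............
...............
...............
...............
...............
...............
...............
...............
...............
...............
...............
...............
...............
...............
[[155, 151, 141], [155, 151, 142], [155, 151, 142], [155, 151, 142], [155, 151, 141], [155, 152, 142], [153, 150, 140], [153, 149, 140], [153, 149, 140], [153, 149, 138], [151, 148, 138], [151, 147, 138], [152, 148, 138]]
hole 42 [349.2 230.5]
...............
...............
...............
...............
...............
...............
...............
...............
...............
...............
...............
...............
...............
...............
...............
[[106, 115, 123], [104, 113, 119], [106, 114, 120], [112, 119, 124], [114, 118, 121], [115, 120, 121], 
[... 754 characters left out ...]
#########
###############
.##############
....###########
......#########
[[144, 20, 10], [143, 18, 8], [141, 19, 4], [109, 12, 6], [89, 14, 8], [88, 17, 9], [59, 59, 38], [52, 75, 49], [128, 33, 17], [142, 19, 5], [141, 15, 5], [115, 13, 2], [91, 12, 5]]
hole 42 [237.7 197.4]
###############
###############
###############
###############
###############
###############
###############
#######.#######
######....#####
######...######
##############.
##############.
#############..
.############..
....########...
[[214, 25, 7], [213, 26, 6], [205, 28, 10], [184, 23, 13], [97, 12, 7], [89, 10, 8], [79, 32, 29], [57, 54, 55], [75, 52, 53], [212, 27, 5], [214, 26, 5], [210, 19, 0], [160, 18, 9]]
```

>>> carry_out:
  moves:
    - {"xyz":[-0.08,0,0],"dr":[0,0,0]}
    - {"xyz":[0,0,0.4],"dr":[0,0,0]}
    - {"xyz":[0,0,0.4],"dr":[0,0,0]}
    - {"xyz":[0,0,0.3],"dr":[0,0,0]}
    - {"xyz":[0,0,0.3],"dr":[0,0,0]}
    - {"xyz":[0,0,0.2],"dr":[0,0,0]}
    - {"xyz":[0,0,0],"dr":[0,0,0]}

```text
time: 8.85
ee_pos: [0.435, -0.0796, 0.0816]
tcp_rot: [[-0.973, 0.23, -0.001], [0.23, 0.973, 0.0], [0.001, 0.0, -1.0]]
wrist_force: [-0.0, 0.2, -5.0]
finger_gap: 0.0455
finger_force: 30.0
```

>>> carry_out:
  moves:
    - {"xyz":[0,0,0.3],"dr":[0,0,0]}
    - {"xyz":[0,0,0.4],"dr":[0,0,0]}
    - {"xyz":[0,0,0.4],"dr":[0,0,0]}
    - {"xyz":[0,0,0.3],"dr":[0,0,0]}
    - {"xyz":[0,0,0],"dr":[0,0,0]}

```text
time: 9.35
ee_pos: [0.4349, -0.0796, 0.0675]
tcp_rot: [[-0.973, 0.23, -0.001], [0.23, 0.973, 0.0], [0.001, 0.0, -1.0]]
wrist_force: [-0.3, -0.7, -6.7]
finger_gap: 0.0458
finger_force: 30.0
```

Now to contact, at about 0.058.

>>> carry_out:
  moves:
    - {"xyz":[0,0,0.3],"dr":[0,0,0]}
    - {"xyz":[0,0,0.3],"dr":[0,0,0]}
    - {"xyz":[0,0,0.15],"dr":[0,0,0]}
    - {"xyz":[0,0,0.1],"dr":[0,0,0]}
    - {"xyz":[0,0,0],"dr":[0,0,0]}

```text
time: 9.85
ee_pos: [0.4351, -0.0796, 0.0593]
tcp_rot: [[-0.973, 0.23, -0.0], [0.23, 0.973, 0.0], [0.0, -0.0, -1.0]]
wrist_force: [0.0, -1.3, -6.0]
finger_gap: 0.0459
finger_force: 30.0
```

>>> carry_out:
  moves:
    - {"xyz":[0,0,0.06],"dr":[0,0,0]}
    - {"xyz":[0,0,0.05],"dr":[0,0,0]}
    - {"xyz":[0,0,0.04],"dr":[0,0,0]}
    - {"xyz":[0,0,0],"dr":[0,0,0]}
    - {"xyz":[0,0,0],"dr":[0,0,0]}

```text
time: 10.35
ee_pos: [0.4352, -0.0797, 0.058]
tcp_rot: [[-0.973, 0.23, 0.0], [0.23, 0.973, -0.0], [-0.0, -0.0, -1.0]]
wrist_force: [0.2, -0.1, -4.7]
finger_gap: 0.0458
finger_force: 30.0
```

>>> carry_out:
  moves:
    - {"xyz":[0,0,0.05],"dr":[0,0,0]}
    - {"xyz":[0,0,0.05],"dr":[0,0,0]}
    - {"xyz":[0,0,0],"dr":[0,0,0]}
    - {"xyz":[0,0,0],"dr":[0,0,0]}

```text
time: 10.75
ee_pos: [0.4352, -0.0797, 0.0579]
tcp_rot: [[-0.973, 0.23, 0.001], [0.23, 0.973, -0.0], [-0.001, -0.0, -1.0]]
wrist_force: [-5.7, 1.3, 28.3]
finger_gap: 0.0458
finger_force: 30.0
```

Contact at 28 N with the underside at 0.030, so the housing is home. I relieve the load, release, and rise.

>>> carry_out:
  moves:
    - {"xyz":[0,0,-0.08],"dr":[0,0,0]}
    - {"xyz":[0,0,0],"dr":[0,0,0]}

```text
time: 10.95
ee_pos: [0.4353, -0.0797, 0.0579]
tcp_rot: [[-0.973, 0.23, 0.0], [0.23, 0.973, -0.0], [-0.0, -0.0, -1.0]]
wrist_force: [-1.8, 0.8, 11.0]
finger_gap: 0.0455
finger_force: 30.0
```

>>> carry_out:
  moves:
    - {"xyz":[0,0,0],"dr":[0,0,0]}
    - {"xyz":[0,0,0],"dr":[0,0,0]}
    - {"xyz":[0,0,0],"dr":[0,0,0]}
    - {"xyz":[0,0,0],"dr":[0,0,0]}
    - {"xyz":[0,0,-0.5],"dr":[0,0,0]}
    - {"xyz":[0,0,-1],"dr":[0,0,0]}
    - {"xyz":[0,0,-2],"dr":[0,0,0]}
    - {"xyz":[0,0,-2.5],"dr":[0,0,0]}
    - {"xyz":[0,0,-2.5],"dr":[0,0,0]}
    - {"xyz":[0,0,-2.5],"dr":[0,0,0]}
    - {"xyz":[0,0,-2],"dr":[0,0,0]}
    - {"xyz":[0,0,-1],"dr":[0,0,0]}
    - {"xyz":[0,0,-0.5],"dr":[0,0,0]}
    - {"xyz":[0,0,0],"dr":[0,0,0]}
  grip: 7

```text
time: 12.35
ee_pos: [0.4351, -0.0797, 0.2029]
tcp_rot: [[-0.973, 0.23, 0.0], [0.23, 0.973, -0.0], [-0.0, -0.0, -1.0]]
wrist_force: [-0.1, -0.1, -0.7]
finger_gap: 0.0701
finger_force: 0.0
```

Run:
```python
from go import *
from m import mask
c=snap('scene')
a=np.radians(YAW);R=np.array([[np.cos(a),-np.sin(a)],[np.sin(a),np.cos(a)]])
def L(c,uv,z): return ((onz(c,uv,z)[:,:2]-O)@R)*1000
v,u=np.nonzero(mask(c['image'],'red'))
P=L(c,np.c_[u,v],.044); k=(abs(P)<80).all(1);P=P[k]
print('flange',len(P),P.min(0),P.max(0), 'expected with side face: x to ~68')
Q=L(c,np.c_[u,v],.148); k=(abs(Q[:,0]-138)<25)&(abs(Q[:,1]+122)<35); print('scene grip',Q[k].min(0),Q[k].max(0)); 
t=snap('top'); print('grip top est',L(t,[(444.3,197.1)],.148))
cc=cv2.resize(c['image'][130:240,130:290,::-1],(800,550),interpolation=2); cv2.imwrite('pics/s5.png',cc)
x,y=st(138,-122); to(x,y,.2,76.7)
```

```text
flange 1390 [-62.06613418 -60.68785056] [64.12519659 63.07896411] expected with side face: x to ~68
scene grip [ 126.20235758 -132.10802434] [162.99694879 -87.16914701]
grip top est [[ 137.23913906 -122.43053247]]
tool cm [-13.69 -12.24   0.19]  dr_z -0.00 tilt z [-1.1e-03  3.0e-04 -1.0e+00] ee [ 0.4347 -0.0795  0.202 ] F [-0.3 -0.2 -0.1] gap 0.0699 t 12.4 q6 -1.65
```

View pics/s5.png

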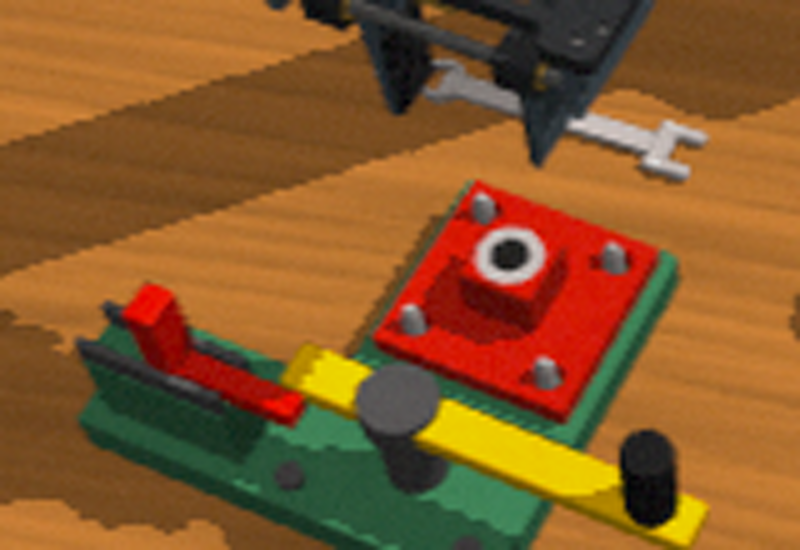

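The housing lies flat, with all four studs through its holes (crop (483,207), (613,257), (413,318), (546,372)). The bolt grip is at crop (150,300), stand (138,-122). I move over it and grip it.

>>> carry_out:
  moves:
    - {"xyz":[-1,-0.9,0],"dr":[0,0,0]}
    - {"xyz":[-2,-1.8,0],"dr":[0,0,0]}
    - {"xyz":[-2.3,-2.0,0],"dr":[0,0,0]}
    - {"xyz":[-2.3,-2.0,0],"dr":[0,0,0]}
    - {"xyz":[-2.3,-2.0,0],"dr":[0,0,0]}
    - {"xyz":[-2,-1.8,0],"dr":[0,0,0]}
    - {"xyz":[-1.2,-1.1,0],"dr":[0,0,0]}
    - {"xyz":[-0.6,-0.6,0],"dr":[0,0,0]}
    - {"xyz":[0,0,0.8],"dr":[0,0,0]}
    - {"xyz":[0,0,1.5],"dr":[0,0,0]}
    - {"xyz":[0,0,2],"dr":[0,0,0]}
    - {"xyz":[0,0,2],"dr":[0,0,0]}
    - {"xyz":[0,0,1.5],"dr":[0,0,0]}
    - {"xyz":[0,0,0.7],"dr":[0,0,0]}
    - {"xyz":[0,0,0.4],"dr":[0,0,0]}
    - {"xyz":[0,0,0],"dr":[0,0,0]}

```text
time: 14.05
ee_pos: [0.5402, -0.2296, 0.1135]
tcp_rot: [[-0.973, 0.23, -0.0], [0.23, 0.973, 0.0], [0.0, 0.0, -1.0]]
wrist_force: [-0.4, -0.4, 0.5]
finger_gap: 0.0701
finger_force: 0.0
```

Run:
```python
from go import *
x,y=st(138,-122); to(x,y,.112,76.7)
```

```text
tool cm [ 0.03 -0.07  0.15]  dr_z 0.01 tilt z [-4.e-04  2.e-04 -1.e+00] ee [ 0.5402 -0.2296  0.1135] F [-0.4 -0.4  0.5] gap 0.0701 t 14.1 q6 -1.84
```

>>> carry_out:
  moves:
    - {"xyz":[0,0,0],"dr":[0,0,0]}
    - {"xyz":[0,0,0],"dr":[0,0,0]}
    - {"xyz":[0,0,0],"dr":[0,0,0]}
    - {"xyz":[0,0,0],"dr":[0,0,0]}
    - {"xyz":[0,0,0],"dr":[0,0,0]}
    - {"xyz":[0,0,0],"dr":[0,0,0]}
    - {"xyz":[0,0,0],"dr":[0,0,0]}
    - {"xyz":[0,0,0],"dr":[0,0,0]}
  grip: 1

```text
time: 14.85
ee_pos: [0.5404, -0.2301, 0.1137]
tcp_rot: [[-0.973, 0.23, -0.0], [0.23, 0.973, -0.0], [0.0, -0.0, -1.0]]
wrist_force: [-1.1, -1.6, 1.2]
finger_gap: 0.0176
finger_force: 30.0
```

>>> carry_out:
  moves:
    - {"xyz":[0,-0.2,0],"dr":[0,0,0]}
    - {"xyz":[0,-0.3,0],"dr":[0,0,0]}
    - {"xyz":[0,-0.4,0],"dr":[0,0,0]}
    - {"xyz":[0,-0.4,0],"dr":[0,0,0]}
    - {"xyz":[0,-0.4,0],"dr":[0,0,0]}
    - {"xyz":[0,-0.4,0],"dr":[0,0,0]}
    - {"xyz":[0,-0.4,0],"dr":[0,0,0]}
    - {"xyz":[0,-0.3,0],"dr":[0,0,0]}
    - {"xyz":[0,-0.2,0],"dr":[0,0,0]}
    - {"xyz":[0,0,0],"dr":[0,0,0]}

```text
time: 15.85
ee_pos: [0.5334, -0.2597, 0.1137]
tcp_rot: [[-0.973, 0.23, -0.0], [0.23, 0.973, -0.001], [-0.0, -0.001, -1.0]]
wrist_force: [-1.4, -1.4, 2.1]
finger_gap: 0.0175
finger_force: 30.0
```

>>> carry_out:
  moves:
    - {"xyz":[0,-0.1,0],"dr":[0,0,0]}
    - {"xyz":[0,-0.1,0],"dr":[0,0,0]}
    - {"xyz":[0,-0.1,0],"dr":[0,0,0]}
    - {"xyz":[0,-0.1,0],"dr":[0,0,0]}
    - {"xyz":[0,0,0],"dr":[0,0,0]}

```text
time: 16.35
ee_pos: [0.5326, -0.2631, 0.1138]
tcp_rot: [[-0.973, 0.23, 0.0], [0.23, 0.973, -0.0], [-0.0, -0.0, -1.0]]
wrist_force: [1.4, 2.3, 3.2]
finger_gap: 0.018
finger_force: 30.0
```

>>> carry_out:
  moves:
    - {"xyz":[0,-0.05,0],"dr":[0,0,0]}
    - {"xyz":[0,-0.05,0],"dr":[0,0,0]}
    - {"xyz":[0,-0.05,0],"dr":[0,0,0]}
    - {"xyz":[0,0,0],"dr":[0,0,0]}
    - {"xyz":[0,0,0],"dr":[0,0,0]}

```text
time: 16.85
ee_pos: [0.5325, -0.2636, 0.1137]
tcp_rot: [[-0.973, 0.23, 0.0], [0.23, 0.973, 0.001], [-0.0, 0.001, -1.0]]
wrist_force: [5.5, 10.2, 4.6]
finger_gap: 0.0179
finger_force: 30.0
```

The bolt is at its stop: 34.5 mm of travel and the force now rising. I release, rise, and check the bolt position and the knob.

>>> carry_out:
  moves:
    - {"xyz":[0,0.05,0],"dr":[0,0,0]}
    - {"xyz":[0,0,0],"dr":[0,0,0]}

```text
time: 17.05
ee_pos: [0.5325, -0.2635, 0.1137]
tcp_rot: [[-0.973, 0.23, 0.0], [0.23, 0.973, 0.001], [-0.0, 0.001, -1.0]]
wrist_force: [2.8, 6.4, 3.3]
finger_gap: 0.0173
finger_force: 30.0
```

>>> carry_out:
  moves:
    - {"xyz":[0,0,0],"dr":[0,0,0]}
    - {"xyz":[0,0,0],"dr":[0,0,0]}
    - {"xyz":[0,0,0],"dr":[0,0,0]}
    - {"xyz":[0,0,-0.7],"dr":[0,0,0]}
    - {"xyz":[0,0,-1.5],"dr":[0,0,0]}
    - {"xyz":[0,0,-2],"dr":[0,0,0]}
    - {"xyz":[0,0,-2.5],"dr":[0,0,0]}
    - {"xyz":[0,0,-1.5],"dr":[0,0,0]}
    - {"xyz":[0,0,-0.6],"dr":[0,0,0]}
    - {"xyz":[0,0,0],"dr":[0,0,0]}
  grip: 6

```text
time: 18.05
ee_pos: [0.5326, -0.2642, 0.2025]
tcp_rot: [[-0.973, 0.23, 0.001], [0.23, 0.973, -0.001], [-0.001, -0.001, -1.0]]
wrist_force: [-0.4, 0.1, -0.3]
finger_gap: 0.0604
finger_force: 0.0
```

Run:
```python
from go import *
from m import mask
a=np.radians(YAW);R=np.array([[np.cos(a),-np.sin(a)],[np.sin(a),np.cos(a)]])
def L(c,uv,z): return ((onz(c,uv,z)[:,:2]-O)@R)*1000
c=snap('scene'); v,u=np.nonzero(mask(c['image'],'red'))
Q=L(c,np.c_[u,v],.148); k=(Q[:,0]>120)&(Q[:,0]<140)&(Q[:,1]<-100)&(Q[:,1]>-190); print('scene grip',Q[k].min(0),Q[k].max(0))
for n in('scene','top'):
    c=snap(n); u0=np.round(proj(c,np.r_[st(115,145),.126])[0]).astype(int)
    w=c['image'][u0[1]-16:u0[1]+17,u0[0]-16:u0[0]+17].max(2)<75
    v,u=np.nonzero(w); print(n,u0,w.sum()); 
    P=L(c,np.c_[u,v]+u0-16,.154); print(P.min(0),P.max(0)); P=L(c,[(u+u0[0]-16).mean(),(v+u0[1]-16).mean()],.126); print('centroid at mid-height',P)
x,y=st(115,145); to(x,y,.2,-13.3)
```

```text
scene grip [ 126.28444148 -164.31493112] [ 139.67724639 -134.88862999]
scene [260 226] 178
[103.40625124 132.1334776 ] [149.53978019 168.71765043]
centroid at mid-height [[113.57426649 142.89049706]]
top [308 182] 174
[ 94.00970336 131.39727501] [126.53385934 155.46251978]
centroid at mid-height [[116.29550337 144.21255004]]
tool cm [ 2.31 30.15  0.1 ]  dr_z 89.99 tilt z [-1.2e-03  7.0e-04 -1.0e+00] ee [ 0.5319 -0.2637  0.2008] F [-0.5 -0.4  0.4] gap 0.0601 t 18.2 q6 -1.9
```

The bolt has moved about 33–35 mm by the camera as well. The knob is at stand (115,144). I go over it while turning the tool.

>>> carry_out:
  moves:
    - {"xyz":[0.1,1.0,0],"dr":[0,0,0]}
    - {"xyz":[0.15,2.0,0],"dr":[0,0,0]}
    - {"xyz":[0.2,2.6,0],"dr":[0,0,0]}
    - {"xyz":[0.2,2.8,0],"dr":[0,0,0]}
    - {"xyz":[0.2,2.8,0],"dr":[0,0,0]}
    - {"xyz":[0.2,2.8,0],"dr":[0,0,0]}
    - {"xyz":[0.2,2.8,0],"dr":[0,0,0]}
    - {"xyz":[0.2,2.8,0],"dr":[0,0,0]}
    - {"xyz":[0.2,2.8,0],"dr":[0,0,0]}
    - {"xyz":[0.2,2.8,0],"dr":[0,0,0]}
    - {"xyz":[0.2,2.4,0],"dr":[0,0,0]}
    - {"xyz":[0.2,1.6,0],"dr":[0,0,0]}
    - {"xyz":[0.2,0.9,0],"dr":[0,0,0]}

```text
time: 19.5
ee_pos: [0.5775, 0.0361, 0.2013]
tcp_rot: [[-0.973, 0.229, -0.001], [0.229, 0.973, 0.0], [0.001, -0.0, -1.0]]
wrist_force: [-0.7, 0.1, 0.9]
finger_gap: 0.06
finger_force: 0.0
```

>>> carry_out:
  moves:
    - {"xyz":[0,0,0],"dr":[0,0,4]}
    - {"xyz":[0,0,0],"dr":[0,0,8]}
    - {"xyz":[0,0,0],"dr":[0,0,8]}
    - {"xyz":[0,0,0],"dr":[0,0,8]}
    - {"xyz":[0,0,0],"dr":[0,0,8]}
    - {"xyz":[0,0,0],"dr":[0,0,8]}
    - {"xyz":[0,0,0],"dr":[0,0,8]}
    - {"xyz":[0,0,0],"dr":[0,0,8]}
    - {"xyz":[0,0,0],"dr":[0,0,8]}
    - {"xyz":[0,0,0],"dr":[0,0,8]}
    - {"xyz":[0,0,0],"dr":[0,0,8]}
    - {"xyz":[0,0,0],"dr":[0,0,6]}
    - {"xyz":[0,0,0],"dr":[0,0,0]}
    - {"xyz":[0,0,0],"dr":[0,0,0]}

```text
time: 20.9
ee_pos: [0.5776, 0.0343, 0.2016]
tcp_rot: [[0.227, 0.974, -0.0], [0.974, -0.227, -0.0], [-0.0, -0.0, -1.0]]
wrist_force: [0.5, -0.1, 1.1]
finger_gap: 0.0604
finger_force: 0.0
```

Run:
```python
from go import *
x,y=st(115,144.5); to(x,y,.114,-13.3)
```

```text
tool cm [0.05 0.1  8.76]  dr_z 0.17 tilt z [-3.e-04 -1.e-04 -1.e+00] ee [0.5776 0.0343 0.2016] F [ 0.5 -0.1  1.1] gap 0.0604 t 20.9 q6 0.19
```

Descend and grip the knob.

>>> carry_out:
  moves:
    - {"xyz":[0,0.1,0.8],"dr":[0,0,0]}
    - {"xyz":[0,0,1.5],"dr":[0,0,0]}
    - {"xyz":[0,0,2],"dr":[0,0,0]}
    - {"xyz":[0,0,2],"dr":[0,0,0]}
    - {"xyz":[0,0,1.5],"dr":[0,0,0]}
    - {"xyz":[0,0,0.7],"dr":[0,0,0]}
    - {"xyz":[0,0,0.2],"dr":[0,0,0]}
    - {"xyz":[0,0,0],"dr":[0,0,0]}

```text
time: 21.7
ee_pos: [0.5789, 0.0343, 0.1148]
tcp_rot: [[0.23, 0.973, 0.0], [0.973, -0.23, -0.0], [-0.0, 0.0, -1.0]]
wrist_force: [-0.1, 0.6, 0.5]
finger_gap: 0.0597
finger_force: 0.0
```

>>> carry_out:
  moves:
    - {"xyz":[0,0,0],"dr":[0,0,0]}
    - {"xyz":[0,0,0],"dr":[0,0,0]}
    - {"xyz":[0,0,0],"dr":[0,0,0]}
    - {"xyz":[0,0,0],"dr":[0,0,0]}
    - {"xyz":[0,0,0],"dr":[0,0,0]}
    - {"xyz":[0,0,0],"dr":[0,0,0]}
  grip: 2

```text
time: 22.3
ee_pos: [0.5789, 0.0344, 0.1149]
tcp_rot: [[0.23, 0.973, 0.0], [0.973, -0.23, -0.0], [0.0, 0.0, -1.0]]
wrist_force: [-0.9, -0.4, 3.5]
finger_gap: 0.0274
finger_force: 30.0
```

Run:
```python
from go import *
x,y=st(115,144.5); to(x,y,.114,-13.3)
p=st(115,0); e=np.array(read_state()['ee_pos'][:2]); print('radius',np.hypot(*(e-p)))
```

```text
tool cm [ 0.   -0.02  0.09]  dr_z 0.00 tilt z [ 4.e-04 -0.e+00 -1.e+00] ee [0.5789 0.0344 0.1149] F [-0.9 -0.4  3.5] gap 0.0274 t 22.3 q6 0.19
radius 0.1444568616104872
```

>>> carry_out:
  moves:
    - {"xyz":[-0.01,-0.51,0],"dr":[0,0,-2]}
    - {"xyz":[-0.035,-1.01,0],"dr":[0,0,-4]}
    - {"xyz":[-0.035,-1.01,0],"dr":[0,0,-4]}
    - {"xyz":[-0.035,-1.01,0],"dr":[0,0,-4]}
    - {"xyz":[-0.035,-1.01,0],"dr":[0,0,-4]}
    - {"xyz":[-0.035,-1.01,0],"dr":[0,0,-4]}
    - {"xyz":[-0.035,-1.01,0],"dr":[0,0,-4]}
    - {"xyz":[-0.01,-0.51,0],"dr":[0,0,-2]}
    - {"xyz":[0,0,0],"dr":[0,0,0]}

```text
time: 23.2
ee_pos: [0.5083, 0.0331, 0.1149]
tcp_rot: [[-0.254, 0.967, 0.0], [0.967, 0.254, -0.0], [-0.0, 0.0, -1.0]]
wrist_force: [-0.2, -4.1, 1.3]
finger_gap: 0.0277
finger_force: 30.0
```

```bash
cat > k.py <<'E'
from go import *
p=st(115,0); s=read_state(); e=np.array(s['ee_pos'][:2])-p; R=np.array(s['tcp_rot'])
print('radius',np.hypot(*e),'arm',(np.degrees(np.arctan2(e[1],e[0]))-YAW-90),'tool',(np.degrees(np.arctan2(R[1,0],R[0,0]))-YAW-90),'Ftool',np.round(R.T@s['wrist_force'],1),s['finger_gap'])
E
python3 k.py
```

```text
radius 0.14414994285848604 arm 28.21403648805193 tool 28.028252254486148 Ftool [-3.9 -1.2 -1.3] 0.02770349010952793
```

The arm swings freely, with radius and angle consistent. I continue.

>>> carry_out:
  moves:
    - {"xyz":[-0.01,-0.51,0],"dr":[0,0,-2]}
    - {"xyz":[-0.035,-1.01,0],"dr":[0,0,-4]}
    - {"xyz":[-0.035,-1.01,0],"dr":[0,0,-4]}
    - {"xyz":[-0.035,-1.01,0],"dr":[0,0,-4]}
    - {"xyz":[-0.035,-1.01,0],"dr":[0,0,-4]}
    - {"xyz":[-0.035,-1.01,0],"dr":[0,0,-4]}
    - {"xyz":[-0.035,-1.01,0],"dr":[0,0,-4]}
    - {"xyz":[-0.035,-1.01,0],"dr":[0,0,-4]}
    - {"xyz":[-0.035,-1.01,0],"dr":[0,0,-4]}
    - {"xyz":[-0.035,-1.01,0],"dr":[0,0,-4]}
    - {"xyz":[-0.035,-1.01,0],"dr":[0,0,-4]}
    - {"xyz":[-0.035,-1.01,0],"dr":[0,0,-4]}
    - {"xyz":[-0.035,-1.01,0],"dr":[0,0,-4]}
    - {"xyz":[-0.035,-1.01,0],"dr":[0,0,-4]}
    - {"xyz":[-0.01,-0.51,0],"dr":[0,0,-2]}
    - {"xyz":[0,0,0],"dr":[0,0,0]}

```text
time: 24.8
ee_pos: [0.4089, -0.0592, 0.1149]
tcp_rot: [[-0.943, 0.332, 0.0], [0.332, 0.943, -0.0], [-0.0, -0.0, -1.0]]
wrist_force: [0.0, -2.0, 5.3]
finger_gap: 0.0275
finger_force: 30.0
```

```bash
python3 k.py
```

```text
radius 0.14439986020584367 arm 84.33678384110235 tool 83.91840922473574 Ftool [-0.7 -1.9 -5.3] 0.027540267988961892
```

>>> carry_out:
  moves:
    - {"xyz":[0,-0.4,0],"dr":[0,0,-1.5]}
    - {"xyz":[0,-0.4,0],"dr":[0,0,-1.5]}
    - {"xyz":[0,-0.25,0],"dr":[0,0,-1]}
    - {"xyz":[0,-0.2,0],"dr":[0,0,-0.8]}
    - {"xyz":[0,-0.1,0],"dr":[0,0,-0.4]}
    - {"xyz":[0,-0.1,0],"dr":[0,0,-0.4]}
    - {"xyz":[0,0,0],"dr":[0,0,0]}

```text
time: 25.5
ee_pos: [0.4049, -0.0726, 0.1149]
tcp_rot: [[-0.971, 0.239, 0.001], [0.239, 0.971, -0.0], [-0.001, -0.0, -1.0]]
wrist_force: [-0.9, -1.9, 5.8]
finger_gap: 0.0273
finger_force: 30.0
```

```bash
python3 k.py
```

```text
radius 0.1445033208758796 arm 89.86939549795548 tool 89.49017311516755 Ftool [ 0.4 -2.1 -5.8] 0.027276855529547794
```

>>> carry_out:
  moves:
    - {"xyz":[0,-0.08,0],"dr":[0,0,-0.3]}
    - {"xyz":[0,-0.08,0],"dr":[0,0,0]}
    - {"xyz":[0,-0.08,0],"dr":[0,0,0]}
    - {"xyz":[0,0,0],"dr":[0,0,0]}

```text
time: 25.9
ee_pos: [0.4045, -0.0741, 0.1149]
tcp_rot: [[-0.972, 0.234, 0.001], [0.234, 0.972, 0.001], [-0.001, 0.001, -1.0]]
wrist_force: [2.8, 10.3, 4.5]
finger_gap: 0.0274
finger_force: 30.0
```

```bash
python3 k.py
```

```text
radius 0.1445224063419905 arm 90.4863317898905 tool 89.75449152049765 Ftool [-0.3 10.7 -4.5] 0.02741373209845694
```

The stop is reached (force 10.7 N at 90°). I release straight up.

>>> carry_out:
  moves:
    - {"xyz":[0,0,0],"dr":[0,0,0]}
    - {"xyz":[0,0,0],"dr":[0,0,0]}
    - {"xyz":[0,0,0],"dr":[0,0,0]}
    - {"xyz":[0,0,-0.7],"dr":[0,0,0]}
    - {"xyz":[0,0,-1.5],"dr":[0,0,0]}
    - {"xyz":[0,0,-2.5],"dr":[0,0,0]}
    - {"xyz":[0,0,-2.5],"dr":[0,0,0]}
    - {"xyz":[0,0,-2.5],"dr":[0,0,0]}
    - {"xyz":[0,0,-1.5],"dr":[0,0,0]}
    - {"xyz":[0,0,-0.7],"dr":[0,0,0]}
    - {"xyz":[0,0,0],"dr":[0,0,0]}
  grip: 6

```text
time: 27.0
ee_pos: [0.4041, -0.075, 0.2344]
tcp_rot: [[-0.973, 0.232, 0.001], [0.232, 0.973, -0.0], [-0.002, -0.0, -1.0]]
wrist_force: [-0.8, 0.0, 0.0]
finger_gap: 0.06
finger_force: 0.0
```

```bash
python3 -c "
from go import *
c=snap('scene');cv2.imwrite('pics/s6.png',cv2.resize(c['image'][100:240,130:300,::-1],(729,600),interpolation=2))"
```

```text
(no output)
```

View pics/s6.png

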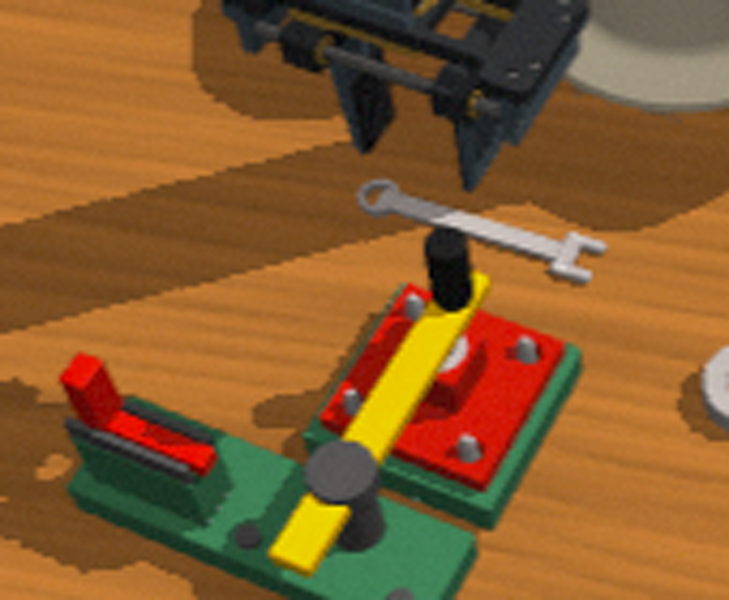

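The housing is flat on the studs, the bolt is drawn back (grip at crop (90,390)), and the arm lies across the housing (knob at (447,270)). The gripper is clear.

```bash
python3 -c "
from rig import finish_job
print(finish_job())"
```

```text
the job is handed in; nothing more can be done
None
```

The job is handed in: the red housing lies flat on the four studs, the lock bolt was then drawn back to its stop and left there, and last the keeper arm was swung over the housing to its stop, all in about 27 s with the rings, can and small casting left alone.

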